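# Put the bone knight away in the drop-front display case

## Task

Pull the display case's bottom-hinged drop front all the way down, stand the bone knight upright on the case floor inside, let go of it, and then push the front back up until it is fully closed. Leave everything else where it is.

Things in the scene. Friction and masses are not known exactly. Their poses are not given: they have to be found in the camera images.
- case: Fixed glass and dark-wood case, 280 wide (y) x 210 deep (x), top 177 high. Origin on the table under the hinge line's middle; x points into the case, z up. Blue floor 60 above the table, x=0 to 204, inner half-width 128. Front down: floor open to above as far as x=90; then a roof 107 above the floor (front bar x=92 to 108, 103 to 117 above the floor). Fixed pieces (radius 16) at x=175, y=-90, +90.
- case_floor (a point): On the case floor at x=65, y=0, z=60 of the case: a good place for the knight. A tool tilted about 20 deg, leaning back to the robot and closing along the case's y, clears the roof bar (pick the knight at that tilt too). Axes as the case.
- flap (a joint): Angle of the teak drop front, rad: 0 = closed (leaning back 40 deg from vertical into the case), 2.27 = all the way down (level, towards the robot, inner face flush with the case floor). Friction hinge, stays where left; may start slightly ajar.
- flap_hinge (a point): Middle of the hinge line of the drop front, 60 above the table at the case's x=0. Axes move with the front: z along the panel away from the hinge, y along the hinge line, -x the outer face.
- flap_rod (a point): Middle of the brass pull rod (diameter 10, along y, 97 free between two stubs), 35 beyond the free edge of the panel (276 wide x 140 long x 12 thick): 175 from the hinge along the panel (z), 6 to the outer side (x=-6). Can be pinched from above at every angle. Axes as flap_hinge.
- tray: Light wooden slide tray, fixed, pulled out to the left (+y of the case) from under it. Origin on the table under the middle of the exposed part (190 x 190); floor 6 thick, rim 22 high, 5 thick.
- knight: Cream bone chess knight standing on the tray's robot side. 55 tall; foot radius 19 up to z=5, round shank radius 15 from z=8 to 33 (grip it here, any direction), carved head above within 17 of the axis. 40 to 85 g. Origin centre of underside, z up, x where the nose points.
- bishop: Bronze bishop, 84 tall, radius 18, on the tray's far side; leave alone. Origin centre of underside.
- pin_dish: Blue enamel dish, diameter 60, 18 high, on the tray's far side; leave alone. Origin centre of underside.
- magnifier: Magnifier lying on the table, horn handle 85 long to its -x, lens 62 wide, 16 high; leave alone. Origin at the handle's lens end, on the table.
- chess_clock: Dark wooden chess clock 55 x 170 x 85 with two white dials; leave alone. Origin centre of underside.
- pawn: Dark wooden pawn, 50 tall, radius 16; leave alone. Origin centre of underside.
- book: Green book lying flat, 150 x 210 x 22; leave alone. Origin centre of underside.

How it is judged:
On the way, in this order (a step that is already met when the one before it is completed fails the run):
1. the drop front is all the way down (joint above 2.05 rad) (value of joint flap above 2.05 rad), for 0.2 s.
2. the knight stands upright on the case floor, let go, with the front still down (joint above 1.5 rad) (x of knight in the frame of case between 0.03 and 0.19 m and y of knight in the frame of case between -0.125 and 0.125 m and z of knight in the frame of case between 0.055 and 0.067 m and angle between knight's own z axis and vertical below 0.15 rad and contact force between the fingers and knight below 0.05 N and value of joint flap above 1.5 rad), for 0.2 s.
At the end, for the whole second after the job is handed in: Knight at rest, upright (0.15 rad) on the case floor (-5/+7 mm), 30 to 190 mm behind the hinge line and within 125 mm of the middle; front closed to within 0.08 rad; bishop, dish, magnifier, clock, pawn and book within 40 mm of where they started (x of knight in the frame of case between 0.03 and 0.19 m and y of knight in the frame of case between -0.125 and 0.125 m and z of knight in the frame of case between 0.055 and 0.067 m and angle between knight's own z axis and vertical below 0.15 rad and value of joint flap below 0.08 rad and linear speed of knight below 0.03 m/s and distance of each of bishop, pin_dish, magnifier, chess_clock, pawn, book from where it was at the start of the episode below 0.04 m); the robot touches nothing.
It also fails if it takes over 72 s, if anything falls off the work surface, if the arm or the gripper's body presses on something with over 40 N, if the wrist force passes 120 N, or if a joint passes its speed limit or range.

## Robot

A 7-joint arm with a two-finger parallel gripper is mounted at the origin on the work surface. World frame = base frame: x ahead of the robot, y to its left, z up, the work surface at z = 0. Lengths are in m, angles in rad, forces in N, time in s.
With the tool pointing down it reaches from about 0.425 to 0.925 m from the base axis. Payload 6.8 kg.
Tool frame: the origin (TCP) lies at the very end of the fingers, on their centre line; the grasp point (between the pads) lies 19 mm behind it; z points along the fingers, y is the line along which they close (so a half turn about z gives the same grasp; the last joint's range is limited). The gripper opens to 85 mm and grips with 20 to 120 N. Pads are 22 mm wide; open, the fingers measure 114 mm over their backs; the gripper's body (76 mm by 85 mm) begins 54 mm behind the grasp point. The pads swing forward as they close: fully open they stand 13 mm farther back than shut.
Start: joints at [-1.268, 0.477, 0.022, 1.555, -0.011, 1.109, -0.083], TCP at [0.27, 0.619, 0.207] pointing down, gripper open.
Joint ranges: [-2.96, 2.96], [-0.34, 2.1], [-1.41, 1.46], [0.24, 2.44], [-1.37, 4.51], [0.17, 1.92], [-2.96, 2.96]. Speed limits (rad/s): [2.39, 2.39, 3.14, 3.14, 3.14, 3.14, 3.14].

## Interface

Orientations are given as a rotation vector (axis times angle).
In Python, from station import * gives the robot as it stands. The module is installed in compiled form; this text tells all that it offers.
- The arm moves only by the tool step_arm, never from a script. Its argument "deltas" is a list of rows, each a list of 3 entries, a list of its own where there are three numbers: the finger opening in m, from 0 to 0.0854, then the shift along the tool's x, y, z in m, then the turn about the tool's z in rad. In form: [[fingers, [dx, dy, dz], spin], ...]. A call has 1 to 8 rows; each row is the pose to reach, as a shift and turn from the pose commanded when the call began, along the tool's axes at that moment; what a row does not reach only later rows make up. A row lasts 1/8 s, in which the tool goes at most 62.5 mm and 10.7 degrees, less where a joint would pass 70% of its speed; a pose out of reach is approached as far as the arm can. A call with a gripper value outside its range is refused whole. The fingers move at their own pace and stop on an object; "squeeze" is the grip in N (left out, the last holds). Time passes only in rows, so rows that repeat a pose let the fingers close. It gives the time, the measured TCP pose, the force, the opening and the grip force at its end, in the units of the state.
- sense(): the state, without advancing time (a new reading comes with each control period).
- get_image(name): name is "scene" or "top" or "wrist"; returns a dict with "image" (420x560x3 uint8, red, green, blue), "fx", "fy", "cx", "cy" (pixels), "cam_to_world" (4x4, takes a point from camera to world coordinates); the wrist camera has in their place "tool_from_camera" (4x4, takes a point from camera to tool coordinates, whose origin is the TCP and whose axes are the flange's). Camera axes: x right, y down, z forward; pixel columns grow to the right and rows downward; lengths in m; the calibration is good to about 2 mm. A picture is of the moment at which its call begins: read the wrist's pose just before it. There is no depth.
- finish_job(): hands the job in; it is judged then, once.
The state is a dict: "time_s": time; "joint_positions": joint angles; "joint_velocities": joint speeds; "joint_torque": joint torques, N m; "tcp_pos": TCP position; "orientation": TCP orientation; "contact_force": force on the tool from outside, world axes, zero at the start; "wrist_torque": the same for the moment, N m; "opening": finger opening in m; "gripper_force": force on a finger pad.
Only numpy, scipy, OpenCV 4.12 (cv2) and the standard library are available. Lean on these libraries where they do the work, as an engineer would, in place of code of your own. Each camera call takes 0.05 s, during which the arm holds its last target. There are 200 camera calls.

## Working session

There is one attempt and no reset: what is moved stays moved. The work goes in short steps, Python scripts to look and compute and a tool call to move; the robot and the scene stay as the last step left them, time stands still between calls to the robot, and variables do not carry over. Pictures are saved under pics/ and viewed, at most 10 in all, crops included, and the job is handed in when it is done.

Besides the shell and the picture viewer there is one more tool, called in YAML: its name, and indented under it one key for each argument. step_arm: Moves the arm, as the interface text tells. Its arguments: {"type":"object","properties":{"deltas":{"type":"array","items":{"type":"array"}},"squeeze":{"type":"number"}},"required":["deltas"]}

```bash
mkdir -p pics; python3 - <<'E'
from station import *
import cv2,numpy as np
s=sense()
for k in ("time_s","tcp_pos","orientation","opening"):print(k,s[k])
for n in("scene","top"):
    d=get_image(n);cv2.imwrite(f"pics/{n}0.png",d["image"][:,:,::-1]);print(n,d["fx"],d["fy"],d["cx"],d["cy"]);print(np.round(d["cam_to_world"],4).tolist())
print(np.round(get_image("wrist")["tool_from_camera"],4).tolist())
E
```

```text
time_s 0.0
tcp_pos [0.26933578 0.61823335 0.20550737]
orientation [-6.40673483e-01 -3.07535490e+00  2.91684306e-03]
opening 0.0856686952677826
scene 455.42613110416863 455.42613110416863 277.1744399268079 214.06108891693847
[[-0.115, 0.6996, -0.7052, 1.4389], [0.9934, 0.0823, -0.0803, 0.1035], [0.0018, -0.7098, -0.7044, 1.0321], [0.0, 0.0, 0.0, 1.0]]
top 408.7718665923092 408.7718665923092 279.9639379752028 218.2538810484885
[[0.0326, -0.9764, 0.2134, 0.3108], [-0.9995, -0.0326, 0.0036, 0.0261], [0.0035, -0.2134, -0.977, 1.2823], [0.0, 0.0, 0.0, 1.0]]
[[-0.0004, -0.9517, -0.307, 0.0795], [1.0, -0.0003, -0.0004, -0.0001], [0.0003, -0.307, 0.9517, -0.1679], [0.0, 0.0, 0.0, 1.0]]
```

View pics/top0.png

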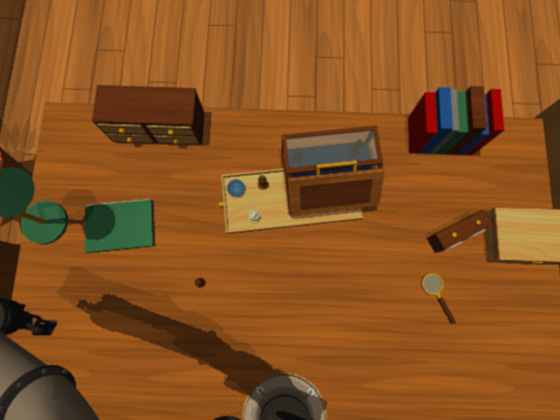

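View pics/scene0.png

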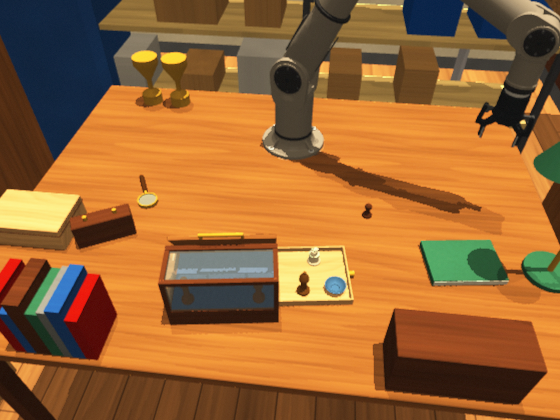

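Top view: case about cols 283–381, rows 128–215; brass rod about (337,168); knight (255,216); tray cols 222–362. The scene view shows the same layout. I'll enlarge both views around the case.

```bash
python3 - <<'E'
import cv2,numpy as np
t=cv2.imread("pics/top0.png")[115:245,210:395];s=cv2.imread("pics/scene0.png")[220:330,150:365]
a=cv2.resize(t,(790,555),interpolation=3);cv2.imwrite("pics/c1.png",a)
cv2.imwrite("pics/c2.png",cv2.resize(s,(790,404),interpolation=3))
print(790/185,555/130,790/215,404/110)
E
```

```text
4.27027027027027 4.269230769230769 3.6744186046511627 3.672727272727273
```

View pics/c1.png

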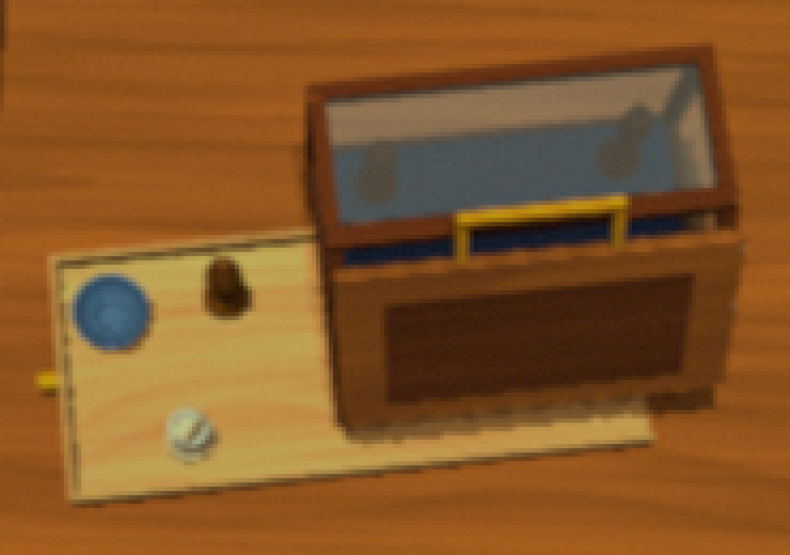

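View pics/c2.png

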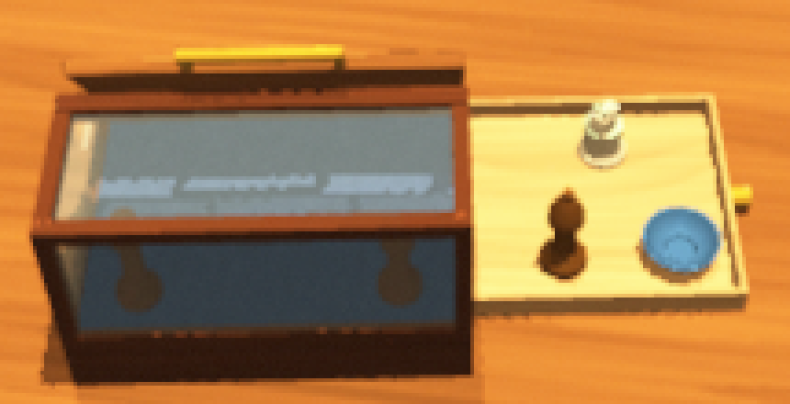

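The crops show: in c1 the case top frame has back corners (308,87) and (713,45), the rod runs (457,215)–(627,200), and the knight's head is at (190,432). In c2 the rod runs (176,54)–(345,52), the top frame has back corners (33,237) and (470,238), and the knight's foot is at (602,152).

```bash
cat > h.py <<'E'
import numpy as np
T=(408.772,279.964,218.254,np.array([[0.0326,-0.9764,0.2134,0.3108],[-0.9995,-0.0326,0.0036,0.0261],[0.0035,-0.2134,-0.977,1.2823]]))
S=(455.426,277.174,214.061,np.array([[-0.115,0.6996,-0.7052,1.4389],[0.9934,0.0823,-0.0803,0.1035],[0.0018,-0.7098,-0.7044,1.0321]]))
def ray(c,p):
    f,cx,cy,M=c;d=M[:,:3]@np.array([(p[0]-cx)/f,(p[1]-cy)/f,1]);return M[:,3],d/np.linalg.norm(d)
def plane(c,p,z):
    o,d=ray(c,p);return o+d*(z-o[2])/d[2]
def tri(a,b):
    (o1,d1),(o2,d2)=ray(T,a),ray(S,b);s=np.linalg.lstsq(np.c_[d1,-d2],o2-o1,rcond=None)[0]
    p,q=o1+s[0]*d1,o2+s[1]*d2;return (p+q)/2,np.linalg.norm(p-q)
t=lambda x,y:(210+x/4.2703,115+y/4.2692)
s=lambda x,y:(150+x/3.6744,220+y/3.6727)
E
python3 - <<'E'
from h import *
np.set_printoptions(precision=4,suppress=True)
print("rod L",tri(t(457,215),s(345,52)),"R",tri(t(627,200),s(176,54)))
z=.177
c=[plane(T,t(*p),z) for p in((308,87),(713,45),(738,205),(328,247))]
d=[plane(S,s(*p),z) for p in((470,238),(33,237),(57,95),(468,90))]
for a,b in zip(c,d):print(a,b)
for P in(c,d):
    y=P[0]-P[1]+P[3]-P[2];print("yaw",np.arctan2(-y[0],y[1]),np.linalg.norm(P[0]-P[1]),np.linalg.norm(P[3]-P[2]),np.linalg.norm(P[0]-P[3]))
    yaw=np.arctan2(-y[0],y[1]);X=np.array([np.cos(yaw),np.sin(yaw)])
    print("case org",np.mean(P,0)[:2]-X*(92+210)/2000)
print("tray BL",plane(T,t(50,257),.022),"FL",plane(T,t(72,503),.022),"FR",plane(T,t(655,440),.022))
print("knight",plane(T,t(190,432),.05),plane(S,s(602,152),.010),tri(t(190,432),s(604,118)))
E
```

```text
rod L (array([ 0.6969, -0.065 ,  0.2122]), np.float64(0.00440608575562779)) R (array([ 0.7111, -0.1758,  0.2116]), np.float64(0.002875484356576815))
[0.798  0.0319 0.177 ] [0.8126 0.0343 0.177 ]
[ 0.8381 -0.2434  0.177 ] [ 0.8437 -0.238   0.177 ]
[ 0.7233 -0.258   0.177 ] [ 0.7269 -0.2571  0.177 ]
[0.6846 0.0151 0.177 ] [0.69   0.0189 0.177 ]
yaw 0.14278057772906963 0.2782106648845291 0.2758054476473362 0.11459290197516116
case org [ 0.6115 -0.1351]
yaw 0.1234706376920075 0.27410397637092637 0.27844141891795177 0.1235319569236678
case org [ 0.6184 -0.1291]
tray BL [0.722  0.2234 0.022 ] FL [0.5339 0.1953 0.022 ] FR [ 0.5955 -0.2326  0.022 ]
knight [0.5839 0.1095 0.05  ] [0.5958 0.1143 0.01  ] (array([0.5861, 0.1119, 0.0395]), np.float64(0.003371403136249622))
```

step_arm:
  deltas:
    - [0.05,[-0.04,-0.03,-0.05],0.18]
    - [0.05,[-0.09,-0.06,-0.08],0.36]
    - [0.05,[-0.14,-0.09,-0.09],0.54]
    - [0.05,[-0.19,-0.13,-0.09],0.72]
    - [0.05,[-0.24,-0.17,-0.09],0.9]
    - [0.05,[-0.29,-0.21,-0.09],1.02]
    - [0.05,[-0.34,-0.245,-0.09],1.02]
    - [0.05,[-0.39,-0.28,-0.09],1.02]

```text
time_s: 1.15
tcp_pos: [0.5114, 0.2118, 0.2966]
orientation: [-2.06, -2.372, -0.0]
contact_force: [0.3, 0.6, -0.8]
opening: 0.0499
gripper_force: 0.0
```

```bash
cat >> h.py <<'E'
from scipy.spatial.transform import Rotation as Ro
O=np.array([.6145,-.132]);YAW=.135
def W(x,y,z):  # case -> world
    c,s=np.cos(YAW),np.sin(YAW);return np.array([O[0]+c*x-s*y,O[1]+s*x+c*y,z])
def rod(th):
    a=np.radians(40)-th;u=np.array([np.sin(a),np.cos(a)]);n=np.array([-np.cos(a),np.sin(a)])
    r=.175*u+.006*n;return W(r[0],0,.06+r[1])
def show(targets=(),opts=""):
    from station import sense
    s=sense();R=Ro.from_rotvec(s["orientation"]).as_matrix();p=np.array(s["tcp_pos"])
    ang=np.degrees(np.arctan2(R[1,1],R[0,1]))
    c,q=np.cos(YAW),np.sin(YAW);d=p[:2]-O
    print("t",round(s["time_s"],2),"tcp",p.round(4),"case",np.round([c*d[0]+q*d[1],-q*d[0]+c*d[1]],4),"yang",ang.round(1),"tilt",np.degrees(np.arccos(-R[2,2])).round(2),"F",np.round(s["contact_force"],1),"open",round(s["opening"],4),"gf",np.round(s["gripper_force"],1),"q7",round(s["joint_positions"][6],2))
    for t in targets:print("delta",(R.T@(np.array(t)-p)).round(4))
E
python3 -c "
from h import *
print('spin to 7.7: yang minus 7.7, positive')
show([(.704,-.120,.27)])"
```

```text
spin to 7.7: yang minus 7.7, positive
t 1.15 tcp [0.5114 0.2118 0.2966] case [-0.0559  0.3546] yang 8.0 tilt 0.02 F [ 0.3  0.6 -0.8] open 0.0499 gf 0.0 q7 -0.27
delta [-0.3555  0.1443  0.0264]
```

step_arm:
  deltas:
    - [0.05,[-0.055,0.022,0.0],0]
    - [0.05,[-0.11,0.044,0.0],0]
    - [0.05,[-0.165,0.066,0.0],0]
    - [0.05,[-0.22,0.09,0.0],0]
    - [0.05,[-0.275,0.112,0.01],0]
    - [0.05,[-0.325,0.132,0.02],0]
    - [0.05,[-0.355,0.144,0.026],0]
    - [0.05,[-0.355,0.144,0.026],0]

```text
time_s: 2.15
tcp_pos: [0.7025, -0.1214, 0.269]
orientation: [-2.066, -2.366, 0.005]
contact_force: [0.2, 0.1, 1.1]
opening: 0.0501
gripper_force: 0.0
```

```bash
cat >> h.py <<'E'
TC=np.array([[-0.0004,-0.9517,-0.307,0.0795],[1,-0.0003,-0.0004,-0.0001],[0.0003,-0.307,0.9517,-0.1679],[0,0,0,1]])
def snap(name):
    from station import sense,get_image
    import cv2,os
    s=sense();d=get_image("wrist");M=np.eye(4);M[:3,:3]=Ro.from_rotvec(s["orientation"]).as_matrix();M[:3,3]=s["tcp_pos"]
    cv2.imwrite(f"pics/{name}.png",d["image"][:,:,::-1]);np.save(f"pics/{name}.npy",(M@d["tool_from_camera"])[:3])
    print(d["fx"],d["cx"],d["cy"]);return (d["fx"],d["cx"],d["cy"],(M@d["tool_from_camera"])[:3]),d["image"]
E
python3 -c "
from h import *
show([(.704,-.120,.20)]);snap('w1')"
```

```text
t 2.15 tcp [ 0.7025 -0.1214  0.269 ] case [ 0.0887 -0.0014] yang 7.7 tilt 0.17 F [0.2 0.1 1.1] open 0.0501 gf 0.0 q7 0.43
delta [0.0013 0.0018 0.069 ]
300.6377064784478 276.77845959676375 207.95918847864462
```

View pics/w1.png

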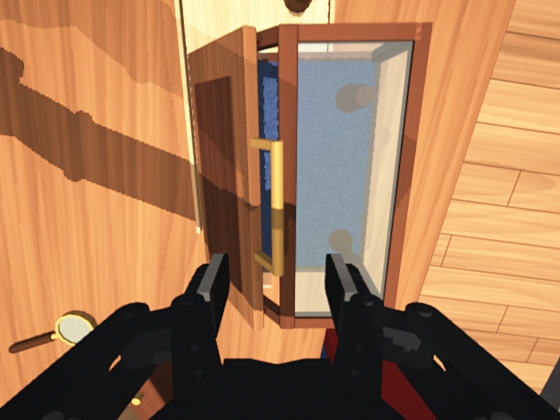

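The wrist view shows the rod running (278,143)–(278,272), centred between the fingers at col 277. The frame corners at the top height are (432,22), (280,24), (280,327) and (383,325).

```bash
python3 -c "
from h import *
C=(300.64,276.78,207.96,np.load('pics/w1.npy'))
a,b=plane(C,(278,140),.212),plane(C,(278,274),.212);print(a,b,(a+b)/2,np.linalg.norm(a-b))
P=[plane(C,p,.177) for p in((432,22),(280,24),(280,327),(383,325))];print(np.round(P,4))
X=np.array([np.cos(YAW),np.sin(YAW)])
for e in P: 
  d=e[:2]-O;print(np.round([d@X,-X[1]*d[0]+X[0]*d[1]],4))
"
```

```text
[ 0.69454129 -0.06332432  0.212     ] [ 0.70960139 -0.17329864  0.212     ] [ 0.70207134 -0.11831148  0.212     ] 0.1110007126773765
[[ 0.7986  0.0358  0.177 ]
 [ 0.6849  0.019   0.177 ]
 [ 0.723  -0.2552  0.177 ]
 [ 0.8286 -0.2382  0.177 ]]
[0.205  0.1415]
[0.0901 0.1402]
[ 0.0909 -0.1367]
[ 0.1979 -0.1341]
```

step_arm:
  deltas:
    - [0.05,[0.0,0.0,0.03],0]
    - [0.05,[0.0,0.0,0.069],0]
    - [0.05,[0.0,0.0,0.069],0]
    - [0.0,[0.0,0.0,0.069],0]
    - [0.0,[0.0,0.0,0.069],0]
    - [0.0,[0.0,0.0,0.069],0]
  squeeze: 30

```text
time_s: 2.95
tcp_pos: [0.7037, -0.1179, 0.2029]
orientation: [2.06, 2.37, 0.002]
contact_force: [0.5, -0.1, -0.6]
opening: 0.0001
gripper_force: 0.0
```

```bash
sed -i 's/^O=.*;/O=np.array([.6135,-.1305]);/' h.py; cat >> h.py <<'E'
def arc(th0,ths,dz=0):
    from station import sense
    s=sense();R=Ro.from_rotvec(s["orientation"]).as_matrix()
    for t in ths:print(round(t,3),(R.T@(rod(t)-rod(th0)+[0,0,dz])).round(4).tolist())
E
python3 -c "
from h import *
show()
for t in(.08,.12,.16,.2):print(t,rod(t).round(4))
arc(.13,np.linspace(.13,2.3,25))"
```

```text
t 2.95 tcp [ 0.7037 -0.1179  0.2029] case [0.091  0.0003] yang 8.0 tilt 0.12 F [ 0.5 -0.1 -0.6] open 0.0001 gf 0.0 q7 0.45
0.08 [ 0.7091 -0.1175  0.2061]
0.12 [ 0.7033 -0.1183  0.2098]
0.16 [ 0.6973 -0.1191  0.2133]
0.2 [ 0.6911 -0.12    0.2166]
0.13 [0.0, 0.0, 0.0]
0.22 [0.0001, -0.014, -0.0075]
0.311 [0.0001, -0.0285, -0.0136]
0.401 [0.0002, -0.0436, -0.0185]
0.492 [0.0003, -0.0591, -0.0219]
0.582 [0.0004, -0.0747, -0.0239]
0.672 [0.0004, -0.0906, -0.0245]
0.763 [0.0005, -0.1064, -0.0237]
0.853 [0.0006, -0.122, -0.0215]
0.944 [0.0007, -0.1374, -0.0178]
1.034 [0.0008, -0.1524, -0.0128]
1.125 [0.0008, -0.1669, -0.0065]
1.215 [0.0009, -0.1808, 0.0012]
1.305 [0.001, -0.1939, 0.01]
1.396 [0.001, -0.2062, 0.0201]
1.486 [0.0011, -0.2175, 0.0311]
1.577 [0.0012, -0.2277, 0.0432]
1.667 [0.0012, -0.2369, 0.0561]
1.757 [0.0013, -0.2448, 0.0698]
1.848 [0.0013, -0.2514, 0.0842]
1.938 [0.0013, -0.2568, 0.0991]
2.029 [0.0014, -0.2607, 0.1144]
2.119 [0.0014, -0.2633, 0.13]
2.21 [0.0014, -0.2645, 0.1458]
2.3 [0.0014, -0.2642, 0.1616]
```

step_arm:
  deltas:
    - [0.05,[0.0,0.0,-0.03],0]
    - [0.05,[0.0,0.0,-0.06],0]
    - [0.05,[0.0,0.0,-0.06],0]

```text
time_s: 3.32
tcp_pos: [0.7047, -0.1186, 0.2652]
orientation: [2.058, 2.367, 0.005]
contact_force: [-0.5, -0.4, -0.2]
opening: 0.0496
gripper_force: 0.0
```

```bash
python3 - <<'E'
from h import *
import cv2
from station import get_image
show()
C,im=snap('w2')
for n,g in(("wrist",im),("top",get_image("top")["image"]),("scene",get_image("scene")["image"])):
    hsv=cv2.cvtColor(g,cv2.COLOR_RGB2HSV);m=cv2.inRange(hsv,(21,150,110),(32,255,255))
    for c in cv2.findContours(m,0,2)[0]:
        if cv2.contourArea(c)>30:print(n,cv2.boundingRect(c),cv2.contourArea(c),cv2.minAreaRect(c))
E
```

```text
t 3.33 tcp [ 0.7047 -0.1186  0.2652] case [ 0.0919 -0.0005] yang 8.0 tilt 0.35 F [-0.5 -0.4 -0.2] open 0.0496 gf 0.0 q7 0.44
300.6377064784478 276.77845959676375 207.95918847864462
scene (161, 53, 19, 11) 125.0 ((170.0, 58.0), (10.0, 18.0), 90.0)
scene (132, 51, 25, 11) 192.0 ((144.0, 56.0), (10.0, 24.0), 90.0)
```

View pics/w2.png

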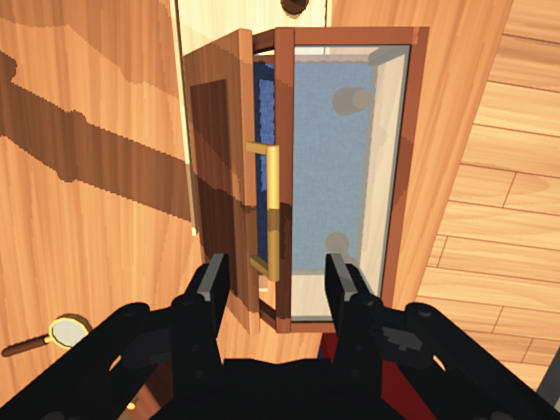

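The view shows the rod at (273,147)–(273,280). It was only nipped at the tips and slipped out slightly, so I'll go deeper.

```bash
python3 -c "
from h import *
C=(300.64,276.78,207.96,np.load('pics/w2.npy'))
a,b=plane(C,(273.5,147),.211),plane(C,(273.5,280),.211);m=(a+b)/2;print(m,np.linalg.norm(a-b))
m[2]=.189;show([m])"
```

```text
[ 0.70176808 -0.12032844  0.211     ] 0.11036925336293865
t 3.48 tcp [ 0.7026 -0.1176  0.2609] case [0.0901 0.0008] yang 8.0 tilt 0.05 F [ 0.5  0.5 -0. ] open 0.0497 gf 0.0 q7 0.44
delta [-0.0026 -0.0012  0.0719]
```

step_arm:
  deltas:
    - [0.05,[0.0,-0.001,0.035],0]
    - [0.05,[0.0,-0.001,0.071],0]
    - [0.05,[0.0,-0.001,0.071],0]
    - [0.05,[0.0,-0.001,0.071],0]
    - [0.0,[0.0,-0.001,0.071],0]
    - [0.0,[0.0,-0.001,0.071],0]
    - [0.0,[0.0,-0.001,0.071],0]
    - [0.0,[0.0,-0.001,0.071],0]
  squeeze: 40

```text
time_s: 4.47
tcp_pos: [0.7021, -0.1179, 0.1907]
orientation: [2.06, 2.371, 0.0]
contact_force: [0.7, -0.0, 0.5]
opening: -0.0002
gripper_force: 0.0
```

```bash
python3 - <<'E'
from h import *
import cv2
from station import get_image
show()
t_=get_image("top")["image"][:,:,::-1];s_=get_image("scene")["image"][:,:,::-1]
a=cv2.resize(t_[125:225,270:395],(500,400),interpolation=3);b=cv2.resize(s_[185:315,150:290],(300,279),interpolation=3)
w=snap('w3')[1][:,:,::-1]
cv=np.zeros((600,800,3),np.uint8);cv[:400,:500]=a;cv[:279,500:]=b
cv[280:580,500:]=cv2.resize(w[100:400,130:430],(300,300));cv2.imwrite("pics/m1.png",cv)
E
```

```text
t 4.47 tcp [ 0.7021 -0.1179  0.1907] case [0.0895 0.0005] yang 8.0 tilt 0.02 F [ 0.7 -0.   0.5] open -0.0002 gf 0.0 q7 0.46
300.6377064784478 276.77845959676375 207.95918847864462
```

View pics/m1.png

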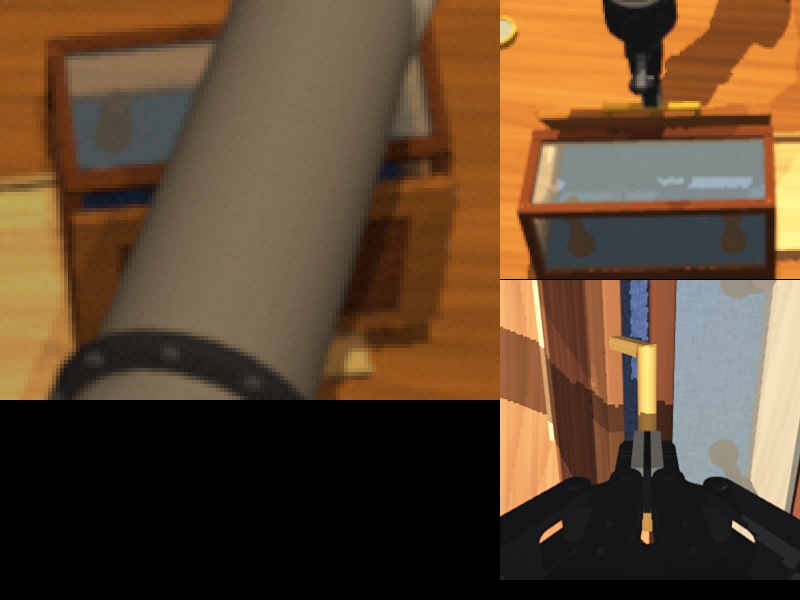

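The montage shows shut fingers over the rod, with brass on both sides of them. I'll check by projecting the TCP and the rod into the pictures.

```bash
python3 - <<'E'
from h import *
def proj(c,p):
    f,cx,cy,M=c;q=M[:,:3].T@(np.array(p)-M[:,3]);return (q[:2]/q[2]*f+[cx,cy]).round(1)
C=(300.64,276.78,207.96,np.load('pics/w3.npy'))
for p in((.7021,-.1179,.1907),(.7021,-.1179,.2097),(.7021,-.1179,.23),(.702,-.12,.211),(.7,-.12,.23)):
    a=proj(S,p);b=proj(C,p)
    print(p,"scene m1",(a-[150,185])*[300/140,279/130]+[500,0],"wrist m1",b-[130,100]+[500,280])
# height from rod end: w1/w3 views, left rod end in m1 wrist (648,345)->px
print(plane(C,(278,165),.211),plane(C,(278,165),.23),plane(C,(278,165),.19))
E
```

```text
(0.7021, -0.1179, 0.1907) scene m1 [654.5        117.39461538] wrist m1 [648.5 426.6]
(0.7021, -0.1179, 0.2097) scene m1 [653.         106.23461538] wrist m1 [648.7 441.3]
(0.7021, -0.1179, 0.23) scene m1 [651.5         94.00153846] wrist m1 [649.  461.2]
(0.702, -0.12, 0.211) scene m1 [651.07142857 105.16153846] wrist m1 [648.  445.8]
(0.7, -0.12, 0.23) scene m1 [650.          92.49923077] wrist m1 [644.1 464.4]
[ 0.69420217 -0.06492614  0.211     ] [ 0.69364741 -0.0617178   0.23      ] [ 0.69481532 -0.06847219  0.19      ]
```

step_arm:
  deltas:
    - [0.0,[0.0,-0.014,-0.0075],0]
    - [0.0,[0.0,-0.0285,-0.0136],0]
    - [0.0,[0.0,-0.0436,-0.0185],0]
    - [0.0,[0.0,-0.0436,-0.0185],0]
    - [0.0,[0.0,-0.0436,-0.0185],0]

```text
time_s: 5.25
tcp_pos: [0.659, -0.1237, 0.2092]
orientation: [2.06, 2.372, 0.001]
contact_force: [-1.0, -0.4, 0.3]
opening: 0.0002
gripper_force: 0.0
```

```bash
python3 - <<'E'
from h import *
import cv2
from station import get_image
show()
s_=get_image("scene")["image"][:,:,::-1];cv2.imwrite("pics/s4.png",s_)
b=cv2.resize(s_[185:315,150:290],(420,390),interpolation=3)
w=snap('w4')[1][:,:,::-1]
cv=np.zeros((420,800,3),np.uint8);cv[:390,:420]=b;cv[:380,420:]=w[20:400,90:470];cv2.imwrite("pics/m2.png",cv)
E
```

```text
t 5.25 tcp [ 0.659  -0.1237  0.2092] case [0.046  0.0006] yang 8.0 tilt 0.04 F [-1.  -0.4  0.3] open 0.0002 gf 0.0 q7 0.46
300.6377064784478 276.77845959676375 207.95918847864462
```

View pics/m2.png

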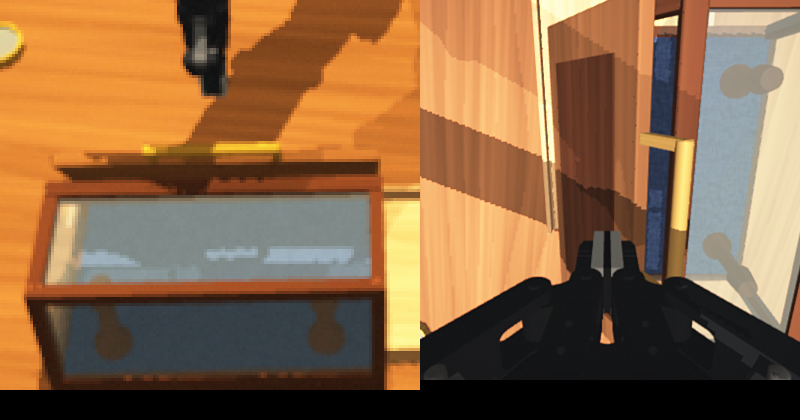

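The flap didn't move: in this view the rod sits at right, cols 675–692, with the fingers free on its robot side. I'll triangulate the rod end and fingertip again.

```bash
python3 - <<'E'
import h
from h import *
import cv2
def proj(c,p):
    f,cx,cy,M=c;q=M[:,:3].T@(np.array(p)-M[:,3]);return (q[:2]/q[2]*f+[cx,cy]).round(1)
K=(300.64,276.78,207.96)
print("tip proj scene",proj(S,(.659,-.1237,.2092)),"seen 221,216.7; top-ish:",plane(S,(221,216.7),.2092))
for n in("w1","w2","w3","w4"):
    g=cv2.imread(f"pics/{n}.png");m=cv2.inRange(cv2.cvtColor(g,cv2.COLOR_BGR2HSV),(19,110,120),(32,255,255))
    for c in cv2.findContours(m,0,2)[0]:
        x,y,w,hh=cv2.boundingRect(c)
        if cv2.contourArea(c)>150 and 200<x<400 and y>60:print(n,(x,y,w,hh))
def tri2(n1,a,n2,b):
    (o1,d1),(o2,d2)=[ray(K+(np.load(f'pics/{n}.npy'),),p) for n,p in((n1,a),(n2,b))]
    s=np.linalg.lstsq(np.c_[d1,-d2],o2-o1,rcond=None)[0];print((o1+s[0]*d1).round(4),(o2+s[1]*d2).round(4))
tri2("w2",(273.5,147),"w4",(355,158))
E
```

```text
tip proj scene [222.6 221.9] seen 221,216.7; top-ish: [ 0.64128076 -0.13144846  0.2092    ]
w1 (272, 142, 10, 67)
w2 (268, 147, 10, 62)
w3 (269, 166, 16, 68)
w4 (343, 161, 21, 90)
[ 0.6943 -0.0661  0.2072] [ 0.6943 -0.0644  0.207 ]
```

The fingertips appear in both views about 20–25 mm short of the reported TCP, so they closed just above the rod. I'll go deeper by that much.

step_arm:
  deltas:
    - [0.05,[0.0,0.0,-0.04],0]
    - [0.05,[0.0,0.043,-0.04],0]
    - [0.05,[0.0,0.043,-0.02],0]
    - [0.05,[0.0,0.043,0.02],0]
    - [0.05,[0.0,0.043,0.034],0]
    - [0.0,[0.0,0.043,0.036],0]
    - [0.0,[0.0,0.043,0.036],0]
    - [0.0,[0.0,0.043,0.036],0]
  squeeze: 40

```text
time_s: 6.35
tcp_pos: [0.7022, -0.1184, 0.1745]
orientation: [2.059, 2.37, 0.002]
contact_force: [0.1, -0.9, 0.3]
opening: 0.0083
gripper_force: 39.0
```

step_arm:
  deltas:
    - [0.0,[0.0,-0.014,-0.0075],0]
    - [0.0,[0.0,-0.0285,-0.0136],0]
    - [0.0,[0.0,-0.0436,-0.0185],0]
    - [0.0,[0.0,-0.059,-0.022],0]
    - [0.0,[0.0,-0.075,-0.024],0]
    - [0.0,[0.0,-0.0906,-0.0245],0]
    - [0.0,[0.0,-0.106,-0.0237],0]
    - [0.0,[0.0,-0.122,-0.0215],0]

```text
time_s: 7.35
tcp_pos: [0.5814, -0.1357, 0.1969]
orientation: [2.058, 2.368, 0.005]
contact_force: [1.9, -0.4, 5.0]
opening: 0.0083
gripper_force: 42.0
```

```bash
python3 - <<'E'
from h import *
show();arc(.853,np.linspace(.853,2.3,17))
E
```

```text
t 7.35 tcp [ 0.5814 -0.1357  0.1969] case [-0.0325 -0.0008] yang 8.0 tilt 0.29 F [ 1.9 -0.4  5. ] open 0.0083 gf 42.0 q7 0.48
0.853 [0.0, 0.0, 0.0]
0.943 [0.0001, -0.0154, 0.0036]
1.034 [0.0002, -0.0304, 0.0086]
1.124 [0.0002, -0.045, 0.0149]
1.215 [0.0003, -0.0588, 0.0225]
1.305 [0.0004, -0.072, 0.0313]
1.396 [0.0004, -0.0843, 0.0413]
1.486 [0.0005, -0.0956, 0.0523]
1.576 [0.0006, -0.1059, 0.0644]
1.667 [0.0006, -0.1151, 0.0773]
1.757 [0.0007, -0.1231, 0.0909]
1.848 [0.0007, -0.1298, 0.1053]
1.938 [0.0008, -0.1351, 0.1202]
2.029 [0.0008, -0.1392, 0.1355]
2.119 [0.0008, -0.1418, 0.1511]
2.21 [0.0008, -0.143, 0.1669]
2.3 [0.0008, -0.1427, 0.1827]
```

step_arm:
  deltas:
    - [0.0,[0.0,-0.0154,0.0036],0]
    - [0.0,[0.0,-0.0304,0.0086],0]
    - [0.0,[0.0,-0.045,0.015],0]
    - [0.0,[0.0,-0.059,0.0225],0]
    - [0.0,[0.0,-0.072,0.0313],0]
    - [0.0,[0.0,-0.0843,0.0413],0]
    - [0.0,[0.0,-0.0956,0.0523],0]
    - [0.0,[0.0,-0.106,0.0644],0]

```text
time_s: 8.35
tcp_pos: [0.4751, -0.1507, 0.1295]
orientation: [2.061, 2.37, -0.0]
contact_force: [5.5, -5.4, -1.7]
opening: 0.0082
gripper_force: 43.8
```

step_arm:
  deltas:
    - [0.0,[0.0,-0.009,0.013],0]
    - [0.0,[0.0,-0.017,0.0265],0]
    - [0.0,[0.0,-0.024,0.041],0]
    - [0.0,[0.0,-0.029,0.056],0]
    - [0.0,[0.0,-0.033,0.071],0]
    - [0.0,[0.0,-0.036,0.087],0]
    - [0.0,[0.0,-0.037,0.1],0]
    - [0.0,[0.0,-0.037,0.1],0]

```text
time_s: 9.35
tcp_pos: [0.4389, -0.1557, 0.0291]
orientation: [2.061, 2.37, -0.002]
contact_force: [4.0, -4.8, -3.0]
opening: 0.0079
gripper_force: 44.4
```

```bash
python3 - <<'E'
from h import *
show()
E
```

```text
t 9.35 tcp [ 0.4389 -0.1557  0.0291] case [-0.1764 -0.0015] yang 8.0 tilt 0.08 F [ 4.  -4.8 -3. ] open 0.0079 gf 44.4 q7 0.7
```

step_arm:
  deltas:
    - [0.0,[0.0,0.0,0.006],0]
    - [0.0,[0.0,0.0,0.01],0]
    - [0.0,[0.0,0.0,0.01],0]

```text
time_s: 9.72
tcp_pos: [0.4388, -0.1558, 0.0195]
orientation: [2.061, 2.37, -0.001]
contact_force: [3.5, -5.8, -1.5]
opening: 0.0081
gripper_force: 44.5
```

step_arm:
  deltas:
    - [0.0,[0.0,0.0,0.004],0]
    - [0.0,[0.0,0.0,0.004],0]
    - [0.022,[0.0,0.0,0.004],0]
    - [0.022,[0.0,0.0,0.004],0]
    - [0.022,[0.0,0.0,-0.05],0]
    - [0.022,[0.0,0.0,-0.11],0]
    - [0.022,[0.0,0.0,-0.17],0]
    - [0.022,[0.0,0.0,-0.2],0]

```text
time_s: 10.72
tcp_pos: [0.4393, -0.1547, 0.2226]
orientation: [2.059, 2.371, 0.004]
contact_force: [1.4, 0.1, -1.1]
opening: 0.022
gripper_force: 0.0
```

```bash
python3 - <<'E'
from h import *
import cv2
from station import get_image
g=get_image("scene")["image"][:,:,::-1];cv2.imwrite("pics/s5.png",g)
show([(.58,.112,.25)])
hsv=cv2.cvtColor(cv2.imread("pics/scene0.png"),cv2.COLOR_BGR2HSV)
for n in("scene0","s5"):
    hs=cv2.cvtColor(cv2.imread(f"pics/{n}.png"),cv2.COLOR_BGR2HSV)
    m=cv2.inRange(hs,(21,150,110),(32,255,255))
    print(n,[cv2.boundingRect(c) for c in cv2.findContours(m,0,2)[0] if cv2.contourArea(c)>25])
def proj(c,p):
    f,cx,cy,M=c;q=M[:,:3].T@(np.array(p)-M[:,3]);return (q[:2]/q[2]*f+[cx,cy]).round(1)
for t_ in(1.9,2.1,2.27):print(t_,proj(S,rod(t_)))
E
```

```text
t 10.78 tcp [ 0.4409 -0.1553  0.2251] case [-0.1744 -0.0013] yang 8.0 tilt 0.37 F [ 1.5 -0.9  2.2] open 0.0218 gf 0.0 q7 0.44
delta [ 0.2452  0.1752 -0.0238]
scene0 [(198, 232, 45, 4), (161, 53, 25, 11), (132, 51, 25, 11)]
s5 [(161, 53, 25, 11), (132, 51, 25, 11)]
1.9 [229.6 192.7]
2.1 [230.5 199.1]
2.27 [231.2 205.8]
```

step_arm:
  deltas:
    - [0.06,[0.03,0.02,-0.03],-0.18]
    - [0.06,[0.06,0.045,-0.03],-0.36]
    - [0.06,[0.1,0.07,-0.03],-0.54]
    - [0.06,[0.13,0.095,-0.03],-0.72]
    - [0.06,[0.17,0.12,-0.03],-0.9]
    - [0.06,[0.2,0.145,-0.03],-1.08]
    - [0.06,[0.245,0.175,-0.03],-1.26]
    - [0.06,[0.245,0.175,-0.03],-1.44]

```text
time_s: 11.78
tcp_pos: [0.5776, 0.1178, 0.2483]
orientation: [0.036, -3.138, -0.002]
contact_force: [-0.7, -0.6, -0.1]
opening: 0.0601
gripper_force: 0.0
```

step_arm:
  deltas:
    - [0.06,[0,0,0],-0.127]
    - [0.06,[0,0,0],-0.127]
    - [0.06,[0,0,0],-0.127]

```text
time_s: 12.15
tcp_pos: [0.5776, 0.1119, 0.2496]
orientation: [0.21, -3.133, -0.0]
contact_force: [-0.1, 0.0, 0.0]
opening: 0.0601
gripper_force: 0.0
```

```bash
python3 - <<'E'
from h import *
import cv2
from station import get_image
show()
C,w=snap('w5');w=w[:,:,::-1]
g=get_image("scene")["image"][:,:,::-1];cv2.imwrite("pics/s5.png",g)
cv=np.zeros((420,800,3),np.uint8);cv[:,:480]=w[:,40:520];cv[:390,480:]=cv2.resize(g[180:310,145:251],(320,390),interpolation=3)
cv2.imwrite("pics/m3.png",cv)
E
```

```text
t 12.15 tcp [0.5776 0.1119 0.2496] case [-0.003   0.2451] yang 97.7 tilt 0.07 F [-0.1  0.   0. ] open 0.0601 gf 0.0 q7 1.49
300.6377064784478 276.77845959676375 207.95918847864462
```

View pics/m3.png

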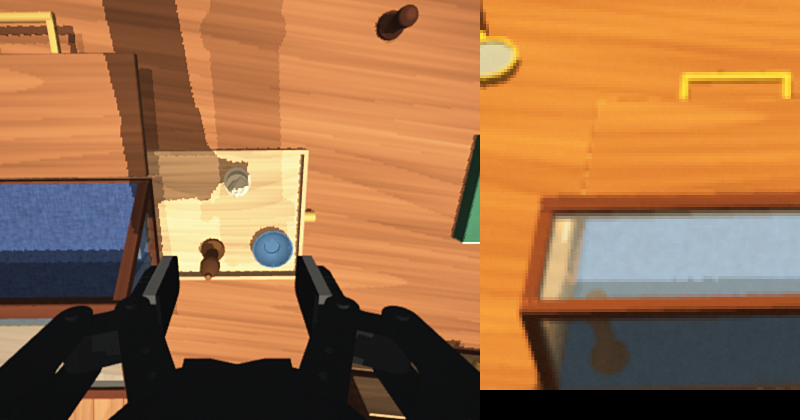

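Front fully down (the rod in the scene part is at row 205 of the image, where 2.27 rad predicts 206). In the wrist image the knight is at about (276,181), the bishop at (250,250) and the dish at (312,248).

```bash
python3 - <<'E'
from h import *
import cv2
C=(300.64,276.78,207.96,np.load('pics/w5.npy'))
g=cv2.imread("pics/w5.png");hs=cv2.cvtColor(g,cv2.COLOR_BGR2HSV)[150:215,240:320]
m=cv2.inRange(hs,(0,0,60),(179,75,255))
for c in cv2.findContours(m,0,2)[0]:
    if cv2.contourArea(c)>40:print(cv2.boundingRect(c),cv2.contourArea(c),cv2.minEnclosingCircle(c))
for z in(.011,.035,.06):print(z,plane(C,(276,181),z).round(4))
print("bishop",plane(C,(252,246),.01),"dish",plane(C,(312,248),.015))
k=plane(C,(276,181),.035);k[2]=.10;show([k])
E
```

```text
(26, 25, 25, 23) 120.0 ((38.421051025390625, 33.578948974609375), 13.620393753051758)
0.011 [0.5898 0.1126 0.011 ]
0.035 [0.5844 0.112  0.035 ]
0.06 [0.5789 0.1113 0.06  ]
bishop [0.69238042 0.09035975 0.01      ] dish [0.68144408 0.17819889 0.015     ]
t 12.25 tcp [0.5778 0.1119 0.2499] case [-0.0027  0.245 ] yang 97.7 tilt 0.03 F [-0.5 -0.7  0.7] open 0.0602 gf 0.0 q7 1.49
delta [-0.0067 -0.0009  0.1499]
```

step_arm:
  deltas:
    - [0.06,[-0.01,-0.001,0.06],0]
    - [0.06,[-0.01,-0.001,0.12],0]
    - [0.06,[-0.01,-0.001,0.17],0]
    - [0.06,[-0.01,-0.001,0.2],0]
    - [0.06,[-0.01,-0.001,0.22],0]
    - [0.06,[-0.01,-0.001,0.235],0]
    - [0.06,[-0.01,-0.001,0.245],0]
    - [0.06,[-0.01,-0.001,0.245],0]

```text
time_s: 13.25
tcp_pos: [0.5882, 0.1124, 0.005]
orientation: [0.214, -3.134, -0.0]
contact_force: [-0.5, 0.2, -0.3]
opening: 0.0599
gripper_force: 0.0
```

```bash
python3 - <<'E'
from h import *
import cv2
from station import get_image
show();C,w=snap('w6');w=w[:,:,::-1]
g=get_image("scene")["image"][:,:,::-1]
cv=np.zeros((420,800,3),np.uint8);cv[:,:480]=w[:,40:520];cv[:390,480:]=cv2.resize(g[200:310,270:360],(320,390),interpolation=3)
cv2.imwrite("pics/m4.png",cv)
E
```

```text
t 13.25 tcp [0.5882 0.1124 0.005 ] case [0.0076 0.2441] yang 97.8 tilt 0.01 F [-0.5  0.2 -0.3] open 0.0599 gf 0.0 q7 1.58
300.6377064784478 276.77845959676375 207.95918847864462
```

View pics/m4.png

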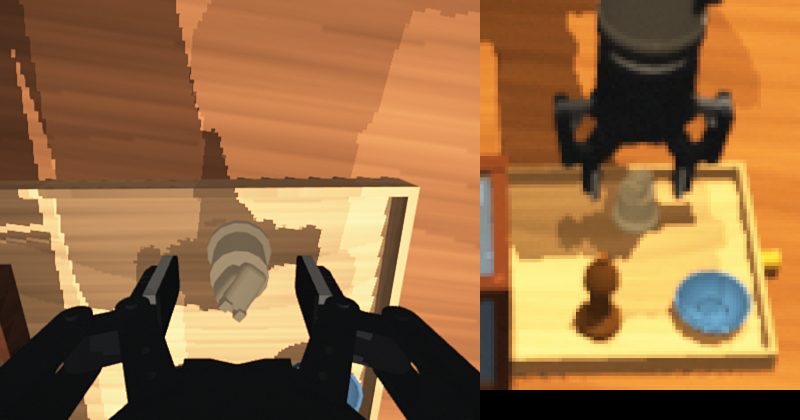

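Wrist part: the knight's foot is centred at about (279,243) in image pixels, between pad tips at cols 217 and 340. The scene part shows the pad tips still about level with the upper shank.

```bash
python3 - <<'E'
from h import *
C=(300.64,276.78,207.96,np.load('pics/w6.npy'))
for p,z in(((279.5,245),.011),((277,285),.045)):print(plane(C,p,z).round(4))
# pad tips: inner edge top corners px (217,256),(337,256): at tool y=+-.03
v=(256-208)/300.64;d=TC[:3,:3]@[0,v,1];print("ray",d)
for x in(0,.011):print(x,(TC[:3,3]+d*(x-.0795)/d[0]).round(4))
k=plane(C,(279.5,245),.011);k[2]=-.012;show([k])
E
```

```text
[0.5837 0.1138 0.011 ]
[0.5894 0.1131 0.045 ]
ray [-4.58947845e-01 -4.47897818e-04  9.02684566e-01]
0 [ 0.     -0.0002 -0.0115]
0.011 [ 0.011  -0.0002 -0.0332]
t 13.35 tcp [0.5888 0.1125 0.0058] case [0.0082 0.2441] yang 97.8 tilt 0.08 F [-0.1  0.  -0.7] open 0.06 gf 0.0 q7 1.58
delta [0.0049 0.002  0.0178]
```

step_arm:
  deltas:
    - [0.06,[0.003,0.001,0.005],0]
    - [0.06,[0.003,0.001,0.009],0]
    - [0.06,[0.003,0.001,0.012],0]
    - [0.06,[0.003,0.001,0.013],0]
    - [0.06,[0.003,0.001,0.013],0]

```text
time_s: 13.98
tcp_pos: [0.5851, 0.1129, -0.008]
orientation: [0.214, -3.134, 0.0]
contact_force: [-0.1, -0.9, -0.2]
opening: 0.0599
gripper_force: 0.0
```

step_arm:
  deltas:
    - [0.0,[0,0,0],0]
    - [0.0,[0,0,0],0]
    - [0.0,[0,0,0],0]
    - [0.0,[0,0,0],0]
    - [0.0,[0,0,0],0]
  squeeze: 30

```text
time_s: 14.6
tcp_pos: [0.5852, 0.113, -0.0077]
orientation: [-0.214, 3.134, 0.0]
contact_force: [-0.1, 0.4, 5.1]
opening: 0.0286
gripper_force: 29.8
```

step_arm:
  deltas:
    - [0.0,[0,0,-0.02],0]
    - [0.0,[0,0,-0.07],0]
    - [0.0,[0,0,-0.13],0]
    - [0.0,[0,0,-0.19],0]
    - [0.0,[0,0,-0.215],0]
    - [0.0,[0,0,-0.215],0]

```text
time_s: 15.35
tcp_pos: [0.5864, 0.1131, 0.2104]
orientation: [-0.213, 3.129, 0.002]
contact_force: [-0.1, -0.1, -1.0]
opening: 0.0294
gripper_force: 29.8
```

```bash
python3 - <<'E'
from h import *
show([W(.042,0,.208),W(.042,0,.06)])
E
```

```text
t 15.35 tcp [0.5864 0.1131 0.2104] case [0.006  0.2451] yang 97.8 tilt 0.32 F [-0.1 -0.1 -1. ] open 0.0294 gf 29.8 q7 1.51
delta [-0.0358 -0.2451  0.0023]
delta [-0.035  -0.2453  0.1503]
```

step_arm:
  deltas:
    - [0.0,[-0.006,-0.045,0],0]
    - [0.0,[-0.013,-0.09,0],0]
    - [0.0,[-0.02,-0.135,0],0]
    - [0.0,[-0.026,-0.18,0],0]
    - [0.0,[-0.033,-0.225,0],0]
    - [0.0,[-0.036,-0.245,0],0]
    - [0.0,[-0.036,-0.245,0],0]
    - [0.0,[-0.036,-0.245,0],0]

```text
time_s: 16.35
tcp_pos: [0.6537, -0.1222, 0.2064]
orientation: [0.218, -3.133, -0.003]
contact_force: [0.2, 0.2, -0.7]
opening: 0.0294
gripper_force: 29.9
```

```bash
python3 - <<'E'
from h import *
import cv2
show([W(.042,0,.05)])
C,w=snap('w7')
# case bar edge seen? brown/blue boundary columns
hs=cv2.cvtColor(w,cv2.COLOR_RGB2HSV)
for c in(60,120,200,380,440,500):
    col=hs[:,c];print(c,[(r,tuple(int(v) for v in col[r])) for r in range(0,260,20)])
E
```

```text
t 16.35 tcp [ 0.6537 -0.1222  0.2064] case [0.0409 0.0028] yang 97.9 tilt 0.12 F [ 0.2  0.2 -0.7] open 0.0294 gf 29.9 q7 1.94
delta [-0.0013 -0.0031  0.1564]
300.6377064784478 276.77845959676375 207.95918847864462
60 [(0, (12, 155, 227)), (20, (13, 154, 230)), (40, (12, 158, 207)), (60, (12, 159, 212)), (80, (13, 153, 232)), (100, (12, 155, 226)), (120, (13, 157, 219)), (140, (12, 157, 221)), (160, (13, 153, 231)), (180, (13, 156, 219)), (200, (14, 147, 239)), (220, (13, 153, 231)), (240, (13, 148, 236))]
120 [(0, (14, 150, 238)), (20, (13, 154, 230)), (40, (13, 153, 232)), (60, (13, 156, 222)), (80, (12, 157, 215)), (100, (14, 150, 236)), (120, (13, 155, 229)), (140, (13, 153, 230)), (160, (13, 151, 234)), (180, (13, 153, 231)), (200, (9, 163, 103)), (220, (9, 162, 113)), (240, (9, 152, 52))]
200 [(0, (14, 150, 236)), (20, (14, 150, 245)), (40, (11, 156, 132)), (60, (11, 161, 135)), (80, (12, 161, 125)), (100, (11, 160, 121)), (120, (11, 162, 134)), (140, (11, 161, 130)), (160, (111, 111, 94)), (180, (111, 108, 83)), (200, (111, 109, 89)), (220, (110, 114, 83)), (240, (111, 112, 89)
[... 189 characters left out ...]
0, (111, 108, 139)), (180, (110, 110, 162)), (200, (111, 110, 169)), (220, (110, 115, 89)), (240, (111, 110, 95))]
440 [(0, (12, 158, 200)), (20, (12, 160, 186)), (40, (12, 160, 188)), (60, (12, 157, 222)), (80, (14, 148, 239)), (100, (13, 152, 230)), (120, (24, 79, 253)), (140, (27, 58, 253)), (160, (23, 88, 253)), (180, (25, 73, 253)), (200, (28, 56, 253)), (220, (30, 58, 255)), (240, (13, 155, 51))]
500 [(0, (12, 157, 218)), (20, (12, 157, 217)), (40, (12, 158, 215)), (60, (13, 156, 223)), (80, (13, 151, 235)), (100, (12, 157, 216)), (120, (23, 89, 251)), (140, (26, 67, 252)), (160, (22, 89, 252)), (180, (22, 89, 252)), (200, (27, 66, 252)), (220, (104, 104, 193)), (240, (103, 103, 205))]
```

```bash
python3 - <<'E'
from h import *
import cv2
C=(300.64,276.78,207.96,np.load('pics/w7.npy'));hs=cv2.cvtColor(cv2.imread('pics/w7.png'),cv2.COLOR_BGR2HSV)
X=np.array([np.cos(YAW),np.sin(YAW)])
def cs(p): d=p[:2]-O;return np.round([d@X,-X[1]*d[0]+X[0]*d[1]],4)
for c in(200,240,300,340,380):
    r=int(np.argmax(hs[:,c,0]>95));print(c,r,cs(plane(C,(c,r),.06)))
b=np.where(hs[190,:,0]>95)[0];print(b.min(),b.max(),cs(plane(C,(b.min(),190),.06)),cs(plane(C,(b.max(),190),.06)))
E
```

```text
200 152 [ 0.002  -0.0764]
240 151 [ 0.0008 -0.0349]
300 151 [0.0006 0.0272]
340 151 [0.0005 0.0686]
380 151 [0.0004 0.11  ]
151 393 [ 0.0427 -0.1322] [0.0419 0.1285]
```

step_arm:
  deltas:
    - [0.0,[0,-0.003,0.04],0]
    - [0.0,[0,-0.003,0.08],0]
    - [0.0,[0,-0.003,0.105],0]
    - [0.0,[0,-0.003,0.12],0]
    - [0.0,[0,-0.003,0.135],0]
    - [0.0,[0,-0.003,0.147],0]
    - [0.0,[0,-0.003,0.153],0]
    - [0.0,[0,-0.003,0.155],0]

```text
time_s: 17.4
tcp_pos: [0.6545, -0.1279, 0.052]
orientation: [-0.214, 3.134, -0.0]
contact_force: [0.3, -0.2, -0.8]
opening: 0.029
gripper_force: 29.9
```

step_arm:
  deltas:
    - [0.0,[0,0,0.002],0]
    - [0.0,[0,0,0.004],0]
    - [0.0,[0,0,0.005],0]

```text
time_s: 17.77
tcp_pos: [0.6545, -0.1279, 0.0472]
orientation: [-0.214, 3.134, -0.0]
contact_force: [-0.0, 0.4, -0.2]
opening: 0.029
gripper_force: 29.9
```

step_arm:
  deltas:
    - [0.0,[0,0,0.0015],0]
    - [0.0,[0,0,0.0015],0]
    - [0.06,[0,0,0.0015],0]
    - [0.06,[0,0,0.0015],0]
    - [0.06,[0,0,0.0015],0]
    - [0.06,[0,0,0.0015],0]
    - [0.06,[0,0,0.0015],0]

```text
time_s: 18.65
tcp_pos: [0.6544, -0.1278, 0.0455]
orientation: [0.214, -3.134, -0.0]
contact_force: [0.8, 0.6, 0.2]
opening: 0.0601
gripper_force: 0.0
```

```bash
python3 - <<'E'
from h import *
import cv2
show();C,w=snap('w8')
hs=cv2.cvtColor(w,cv2.COLOR_RGB2HSV)
m=cv2.inRange(hs,(0,0,90),(95,110,255))[:320];m[:, :215]=0;m[:,340:]=0
X=np.array([np.cos(YAW),np.sin(YAW)])
for c in cv2.findContours(m,0,2)[0]:
    if cv2.contourArea(c)>60:
        x,y,ww,hh=cv2.boundingRect(c);p=plane(C,(x+ww/2,y+ww*.42),.065);d=p[:2]-O
        print((x,y,ww,hh),cv2.contourArea(c),np.round([d@X,-X[1]*d[0]+X[0]*d[1]],4))
E
```

```text
t 18.65 tcp [ 0.6544 -0.1278  0.0455] case [ 0.0409 -0.0029] yang 97.8 tilt 0.0 F [0.8 0.6 0.2] open 0.0601 gf 0.0 q7 2.0
300.6377064784478 276.77845959676375 207.95918847864462
(243, 234, 69, 86) 4932.0 [ 0.0412 -0.0021]
```

step_arm:
  deltas:
    - [0.06,[0,0,-0.04],0]
    - [0.06,[0,0,-0.09],0]
    - [0.06,[0.0,0.001,-0.1],0]
    - [0.012,[0.04,0.001,-0.1],0]
    - [0.012,[0.063,0.001,-0.1],0]
    - [0.012,[0.063,0.001,-0.06],0]
    - [0.012,[0.063,0.001,-0.02],0]
    - [0.012,[0.063,0.001,-0.003],0]

```text
time_s: 19.7
tcp_pos: [0.5898, -0.1349, 0.0459]
orientation: [0.214, -3.13, -0.001]
contact_force: [0.1, 0.3, 0.7]
opening: 0.0119
gripper_force: 0.0
```

step_arm:
  deltas:
    - [0.012,[-0.01,0,0],0]
    - [0.012,[-0.02,0,0],0]
    - [0.012,[-0.03,0,0],0]
    - [0.012,[-0.036,0,0],0]
    - [0.012,[-0.042,0,0],0]
    - [0.012,[-0.048,0,0],0]
    - [0.012,[-0.053,0,0],0]
    - [0.012,[-0.053,0,0],0]

```text
time_s: 20.7
tcp_pos: [0.6447, -0.128, 0.0485]
orientation: [-0.214, 3.134, 0.0]
contact_force: [0.2, -0.4, -0.0]
opening: 0.0123
gripper_force: 0.0
```

```bash
cat >> h.py <<'E'
def knight(name):
    import cv2
    C,w=snap(name);hs=cv2.cvtColor(w,cv2.COLOR_RGB2HSV)
    m=cv2.inRange(hs,(0,0,90),(95,110,255));m[:,:190]=0;m[:,365:]=0;X=np.array([np.cos(YAW),np.sin(YAW)])
    for c in cv2.findContours(m,0,2)[0]:
        if cv2.contourArea(c)>60:
            x,y,ww,hh=cv2.boundingRect(c);p=plane(C,(x+ww/2,y+ww*.42),.065);d=p[:2]-O
            print((x,y,ww,hh),cv2.contourArea(c),np.round([d@X,-X[1]*d[0]+X[0]*d[1]],4))
E
python3 -c "
from h import *
show();knight('w9')"
```

```text
t 20.7 tcp [ 0.6447 -0.128   0.0485] case [ 0.0313 -0.0017] yang 97.8 tilt 0.02 F [ 0.2 -0.4 -0. ] open 0.0123 gf 0.0 q7 2.01
300.6377064784478 276.77845959676375 207.95918847864462
(256, 265, 42, 99) 2731.0 [ 0.0458 -0.0012]
(292, 251, 16, 46) 391.0 [0.0299 0.0116]
(246, 251, 16, 46) 392.5 [ 0.03   -0.0141]
(324, 73, 41, 25) 750.5 [-0.0574  0.0304]
```

step_arm:
  deltas:
    - [0.012,[-0.005,0,0],0]
    - [0.012,[-0.01,0,0],0]
    - [0.012,[-0.015,0,0],0]
    - [0.012,[-0.015,0,0],0]

```text
time_s: 21.25
tcp_pos: [0.6598, -0.1259, 0.0486]
orientation: [-0.214, 3.134, -0.0]
contact_force: [-0.1, -0.5, -0.1]
opening: 0.0121
gripper_force: 0.0
```

step_arm:
  deltas:
    - [0.012,[0.02,0,0],0]
    - [0.012,[0.06,0,0],0]
    - [0.012,[0.1,0,-0.04],0]
    - [0.012,[0.12,0,-0.1],0]
    - [0.012,[0.12,0,-0.1],0]

```text
time_s: 21.88
tcp_pos: [0.542, -0.144, 0.1532]
orientation: [-0.21, 3.126, -0.002]
contact_force: [0.5, 0.8, -0.6]
opening: 0.0117
gripper_force: 0.0
```

```bash
python3 -c "
from h import *
show();knight('w10')"
```

```text
t 21.88 tcp [ 0.542  -0.144   0.1532] case [-0.0727 -0.0038] yang 97.7 tilt 0.47 F [ 0.5  0.8 -0.6] open 0.0117 gf 0.0 q7 2.0
300.6377064784478 276.77845959676375 207.95918847864462
(261, 318, 37, 46) 1276.0 [ 0.0686 -0.001 ]
(337, 82, 9, 39) 205.0 [-0.1703  0.0475]
```

```bash
python3 - <<'E'
from h import *
import cv2
C=(300.64,276.78,207.96,np.load('pics/w10.npy'));w=cv2.imread('pics/w10.png');hs=cv2.cvtColor(w,cv2.COLOR_BGR2HSV)
m=cv2.inRange(hs,(0,0,90),(95,110,255))[310:370,240:320]
for r in range(6,56,4):
    c=np.where(m[r])[0];print(310+r,(240+c.min(),240+c.max()) if len(c) else None)
def proj(c,p):
    f,cx,cy,M=c;q=M[:,:3].T@(np.array(p)-M[:,3]);return (q[:2]/q[2]*f+[cx,cy]).round(1)
for x,z in((.05,.065),(.0695,.06),(.0695,.0875),(.0695,.115)):print(x,z,proj(C,W(x,0,z)))
E
```

```text
316 None
320 (np.int64(270), np.int64(289))
324 (np.int64(265), np.int64(291))
328 (np.int64(263), np.int64(291))
332 (np.int64(262), np.int64(296))
336 (np.int64(262), np.int64(296))
340 (np.int64(262), np.int64(297))
344 (np.int64(265), np.int64(294))
348 (np.int64(265), np.int64(294))
352 (np.int64(264), np.int64(295))
356 (np.int64(264), np.int64(295))
360 (np.int64(264), np.int64(295))
364 None
0.05 0.065 [280.5 318.6]
0.0695 0.06 [280.4 330.9]
0.0695 0.0875 [280.7 350.8]
0.0695 0.115 [281.  374.7]
```

step_arm:
  deltas:
    - [0.022,[0.01,0,-0.04],0.18]
    - [0.022,[0.03,0,-0.06],0.36]
    - [0.022,[0.05,0,-0.06],0.54]
    - [0.022,[0.07,0,-0.06],0.72]
    - [0.022,[0.09,0.0,-0.06],0.9]
    - [0.022,[0.104,0.002,-0.06],1.08]
    - [0.022,[0.104,0.002,-0.06],1.26]
    - [0.022,[0.104,0.002,-0.06],1.44]

```text
time_s: 22.92
tcp_pos: [0.4367, -0.1542, 0.2075]
orientation: [-1.912, -2.491, 0.002]
contact_force: [-0.4, -0.2, 0.7]
opening: 0.022
gripper_force: 0.0
```

step_arm:
  deltas:
    - [0.022,[0,0,0],0.126]
    - [0.022,[0,0,0],0.126]
    - [0.022,[0,0,0],0.126]

```text
time_s: 23.3
tcp_pos: [0.4369, -0.1544, 0.208]
orientation: [-2.056, -2.375, 0.001]
contact_force: [0.7, -0.5, 0.6]
opening: 0.0224
gripper_force: 0.0
```

```bash
python3 -c "
from h import *
show([(.4388,-.1558,.0165)])
arc(2.27,np.linspace(2.27,-.02,31))"
```

```text
t 23.3 tcp [ 0.4369 -0.1544  0.208 ] case [-1.782e-01  1.000e-04] yang 8.2 tilt 0.06 F [ 0.7 -0.5  0.6] open 0.0224 gf 0.0 q7 0.45
delta [-0.0016  0.0019  0.1915]
2.27 [0.0, 0.0, 0.0]
2.194 [-0.0, 0.0, -0.0134]
2.117 [-0.0, 0.0011, -0.0267]
2.041 [-0.0, 0.0031, -0.0399]
1.965 [-0.0001, 0.0062, -0.0529]
1.888 [-0.0001, 0.0102, -0.0656]
1.812 [-0.0001, 0.0152, -0.078]
1.736 [-0.0002, 0.0211, -0.09]
1.659 [-0.0003, 0.028, -0.1015]
1.583 [-0.0003, 0.0356, -0.1124]
1.507 [-0.0004, 0.0441, -0.1227]
1.43 [-0.0005, 0.0534, -0.1324]
1.354 [-0.0006, 0.0634, -0.1413]
1.278 [-0.0007, 0.074, -0.1494]
1.201 [-0.0008, 0.0852, -0.1567]
1.125 [-0.0009, 0.0969, -0.1631]
1.049 [-0.001, 0.1091, -0.1686]
0.972 [-0.0011, 0.1216, -0.1732]
0.896 [-0.0012, 0.1345, -0.1767]
0.82 [-0.0013, 0.1476, -0.1793]
0.743 [-0.0014, 0.1609, -0.1809]
0.667 [-0.0016, 0.1742, -0.1815]
0.591 [-0.0017, 0.1876, -0.181]
0.514 [-0.0018, 0.2009, -0.1796]
0.438 [-0.0019, 0.214, -0.1771]
0.362 [-0.002, 0.2269, -0.1736]
0.285 [-0.0021, 0.2395, -0.1692]
0.209 [-0.0022, 0.2517, -0.1638]
0.133 [-0.0024, 0.2635, -0.1575]
0.056 [-0.0025, 0.2748, -0.1503]
-0.02 [-0.0025, 0.2855, -0.1422]
```

step_arm:
  deltas:
    - [0.022,[0,0.002,0.06],0]
    - [0.022,[0,0.002,0.12],0]
    - [0.022,[0,0.002,0.165],0]
    - [0.022,[0,0.002,0.1875],0]
    - [0.022,[0,0.002,0.1875],0]
    - [0.0,[0,0.002,0.1875],0]
    - [0.0,[0,0.002,0.1875],0]
    - [0.0,[0,0.002,0.1875],0]
  squeeze: 45

```text
time_s: 24.3
tcp_pos: [0.4388, -0.1546, 0.0217]
orientation: [2.059, 2.372, 0.0]
contact_force: [-3.4, -2.3, 1.2]
opening: 0.0077
gripper_force: 44.2
```

Gripped. Raising along the arc.

step_arm:
  deltas:
    - [0.0,[0,0,-0.0134],0]
    - [0.0,[0,0.001,-0.0267],0]
    - [0.0,[0,0.003,-0.04],0]
    - [0.0,[0,0.006,-0.053],0]
    - [0.0,[0,0.01,-0.0656],0]
    - [0.0,[0,0.015,-0.078],0]
    - [0.0,[0,0.021,-0.09],0]
    - [0.0,[0,0.028,-0.1015],0]

```text
time_s: 25.3
tcp_pos: [0.4651, -0.1507, 0.1233]
orientation: [-2.058, -2.37, 0.003]
contact_force: [-5.8, -3.5, -2.2]
opening: 0.0074
gripper_force: 43.8
```

step_arm:
  deltas:
    - [0.0,[0,0.008,-0.011],0]
    - [0.0,[0,0.016,-0.021],0]
    - [0.0,[0,0.0255,-0.031],0]
    - [0.0,[0,0.0355,-0.04],0]
    - [0.0,[0,0.046,-0.048],0]
    - [0.0,[0,0.057,-0.055],0]
    - [0.0,[0,0.069,-0.0615],0]
    - [0.0,[-0.001,0.081,-0.067],0]

```text
time_s: 26.3
tcp_pos: [0.5457, -0.1392, 0.1925]
orientation: [-2.057, -2.369, -0.001]
contact_force: [-11.7, 4.3, 18.3]
opening: 0.008
gripper_force: 46.4
```

```bash
python3 -c "
from h import *
show()
arc(1.049,np.linspace(1.049,-.04,17))"
```

```text
t 26.3 tcp [ 0.5457 -0.1392  0.1925] case [-0.0683  0.0005] yang 8.1 tilt 0.25 F [-11.7   4.3  18.3] open 0.008 gf 46.4 q7 0.51
1.049 [0.0, 0.0, 0.0]
0.981 [-0.0, 0.0112, -0.0041]
0.913 [-0.0001, 0.0226, -0.0075]
0.845 [-0.0002, 0.0342, -0.01]
0.777 [-0.0002, 0.046, -0.0118]
0.709 [-0.0003, 0.0579, -0.0128]
0.641 [-0.0003, 0.0698, -0.0129]
0.573 [-0.0004, 0.0817, -0.0123]
0.504 [-0.0005, 0.0935, -0.0108]
0.436 [-0.0006, 0.1052, -0.0086]
0.368 [-0.0006, 0.1168, -0.0055]
0.3 [-0.0007, 0.128, -0.0017]
0.232 [-0.0008, 0.139, 0.0029]
0.164 [-0.0009, 0.1497, 0.0082]
0.096 [-0.001, 0.16, 0.0143]
0.028 [-0.001, 0.1698, 0.021]
-0.04 [-0.0011, 0.1792, 0.0284]
```

step_arm:
  deltas:
    - [0.0,[0,0.011,-0.005],0]
    - [0.0,[0,0.0226,-0.009],0]
    - [0.0,[0,0.034,-0.012],0]
    - [0.0,[0,0.046,-0.014],0]
    - [0.0,[0,0.046,-0.014],0]

```text
time_s: 26.92
tcp_pos: [0.5949, -0.1323, 0.2055]
orientation: [2.056, 2.372, 0.004]
contact_force: [-1.1, 0.6, 5.2]
opening: 0.0075
gripper_force: 44.6
```

step_arm:
  deltas:
    - [0.0,[0,0.012,-0.001],0]
    - [0.0,[0,0.024,-0.001],0]
    - [0.0,[0,0.036,-0.0005],0]
    - [0.0,[0,0.0475,0.001],0]
    - [0.0,[0,0.059,0.003],0]
    - [0.0,[-0.001,0.071,0.006],0]
    - [0.0,[-0.001,0.082,0.01],0]
    - [0.0,[-0.001,0.082,0.01],0]

```text
time_s: 27.92
tcp_pos: [0.6756, -0.122, 0.193]
orientation: [2.057, 2.373, 0.002]
contact_force: [2.0, 3.9, 1.3]
opening: 0.0079
gripper_force: 46.0
```

```bash
python3 -c "
from h import *
show()
arc(.3,np.linspace(.3,-.06,7))"
```

```text
t 27.93 tcp [ 0.6756 -0.122   0.193 ] case [0.0627 0.0001] yang 8.2 tilt 0.1 F [2.  3.9 1.3] open 0.0079 gf 46.0 q7 0.5
0.3 [0.0, 0.0, 0.0]
0.24 [-0.0001, 0.0097, 0.004]
0.18 [-0.0001, 0.0191, 0.0087]
0.12 [-0.0002, 0.0283, 0.0138]
0.06 [-0.0003, 0.0371, 0.0196]
0.0 [-0.0003, 0.0455, 0.0258]
-0.06 [-0.0004, 0.0536, 0.0325]
```

step_arm:
  deltas:
    - [0.0,[0,0.0097,0.004],0]
    - [0.0,[0,0.019,0.0087],0]
    - [0.0,[0,0.028,0.0138],0]
    - [0.0,[0,0.037,0.0196],0]
    - [0.0,[0,0.041,0.0225],0]
    - [0.0,[0,0.0435,0.0245],0]
    - [0.0,[0,0.0435,0.0245],0]

```text
time_s: 28.8
tcp_pos: [0.7174, -0.1164, 0.1685]
orientation: [2.059, 2.373, 0.001]
contact_force: [1.1, 4.4, -0.9]
opening: 0.0077
gripper_force: 46.7
```

step_arm:
  deltas:
    - [0.0,[0,0.002,0.0015],0]
    - [0.0,[0,0.004,0.003],0]
    - [0.0,[0,0.004,0.003],0]

```text
time_s: 29.18
tcp_pos: [0.719, -0.1162, 0.1672]
orientation: [-2.057, -2.369, 0.002]
contact_force: [-9.7, 7.0, 12.7]
opening: 0.0079
gripper_force: 47.9
```

step_arm:
  deltas:
    - [0.0,[0,0.002,0.0015],0]
    - [0.0,[0,0.002,0.0015],0]

```text
time_s: 29.42
tcp_pos: [0.719, -0.1162, 0.167]
orientation: [-2.056, -2.366, 0.004]
contact_force: [-18.6, 7.5, 23.2]
opening: 0.008
gripper_force: 49.1
```

step_arm:
  deltas:
    - [0.0,[0,-0.003,-0.002],0]
    - [0.04,[0,-0.003,-0.002],0]
    - [0.04,[0,-0.003,-0.002],0]
    - [0.04,[0,-0.003,-0.03],0]
    - [0.04,[0,-0.003,-0.08],0]
    - [0.04,[-0.0,-0.003,-0.12],0]
    - [0.04,[0.0,-0.06,-0.14],0]
    - [0.04,[0.0,-0.12,-0.14],0]

```text
time_s: 30.42
tcp_pos: [0.6041, -0.1349, 0.3061]
orientation: [2.058, 2.368, 0.001]
contact_force: [-0.1, -0.0, 1.0]
opening: 0.0405
gripper_force: 0.0
```

step_arm:
  deltas:
    - [0.04,[0.06,-0.03,0],0]
    - [0.04,[0.12,-0.06,0],0]
    - [0.04,[0.18,-0.08,0],0]
    - [0.04,[0.24,-0.1,0],0]
    - [0.04,[0.3,-0.1,0],0]
    - [0.04,[0.36,-0.1,0],0]
    - [0.04,[0.36,-0.1,0],0]

```text
time_s: 31.3
tcp_pos: [0.4535, 0.214, 0.3042]
orientation: [-2.051, -2.38, -0.001]
contact_force: [-0.1, -1.4, 0.0]
opening: 0.0402
gripper_force: 0.0
```

```bash
python3 - <<'E'
from h import *
import cv2
from station import get_image
show()
def proj(c,p):
    f,cx,cy,M=c;q=M[:,:3].T@(np.array(p)-M[:,3]);return (q[:2]/q[2]*f+[cx,cy]).round(1)
im={n:get_image(n)["image"][:,:,::-1] for n in("top","scene")}
for n,c in(("top",T),("scene",S)):
    cv2.imwrite(f"pics/{n}9.png",im[n]);hs=cv2.cvtColor(im[n],cv2.COLOR_BGR2HSV)
    m=cv2.inRange(hs,(19,120,100),(32,255,255));p=proj(c,rod(0))
    print(n,"exp",p,"th.13",proj(c,rod(.13)),[cv2.boundingRect(k) for k in cv2.findContours(m,0,2)[0] if cv2.contourArea(k)>15 and abs(cv2.boundingRect(k)[1]-p[1])<20])
# knight: pale pixels in case
for n,c in(("top",T),("scene",S)):
    print(n,"knight exp base/head",proj(c,W(.07,0,.062)),proj(c,W(.07,0,.11)))
    p=proj(c,W(.07,0,.09)).astype(int);q=im[n][p[1]-14:p[1]+15:2,p[0]-14:p[0]+15:2];print(cv2.cvtColor(q,cv2.COLOR_BGR2HSV)[:,:,1])
E
```

```text
t 31.3 tcp [0.4535 0.214  0.3042] case [-0.1122  0.3629] yang 8.5 tilt 0.02 F [-0.1 -1.4  0. ] open 0.0402 gf 0.0 q7 -0.37
top exp [334.  159.8] th.13 [335.5 164.6] [(218, 169, 69, 52), (316, 157, 39, 16)]
scene exp [221.1 243.3] th.13 [221.2 234.1] [(278, 250, 77, 52), (278, 246, 63, 2), (197, 241, 46, 4)]
top knight exp base/head [329.8 186.7] [331.8 182.1]
[[243 224 134 147 133 158 161 159 168 177 190 200 198 206 207]
 [232 222 203 208 205 205 202 213 213 204 213 209 209 211 212]
 [206 216 211 210 205 211 207 202 209 206 201 202 207 211 198]
 [204 214 203 214 219 206 207 208 214 208 203 215 208 214 210]
 [210 202 206 204 203 205 209 218 202 215 205 200 207 212 209]
 [210 204 212 206 208 204 220 208 208 213 195 211 232 202 202]
 [210 228 206 216 212 209 220 200 210 201 221 204 206 188 210]
 [210 211 193 191 201 223 205 210 220 213 215 209 205 193 219]
 [198 208 212 207 206 217 204 218 203 188 198 219 219 205 223]
 [204 218 199 203 201 211 204 219 198 209 203 206 193 204 203]
 [208 212 205 196 216 213 217 192 205 207 208 204 199 202 201]
 [209 199 200 204 191 196 196 196 202 209 215
[... 508 characters left out ...]
3  55]
 [ 19  21  23  21  19  14  26  52  39  21  23  21  19  20  17]
 [ 21  19  21  21  16  64  67  66  67  16  19  21  17  22  19]
 [ 20  17  21  21  28  66  66  66  66  43  22  19  19  23  23]
 [ 20  19  19  21  54  65  65  66  66  60  19  19  19  17  19]
 [ 22  23  19  20  51  67  66  63  68  64  19  20  19  21  21]
 [ 21  25  22  20  42  66  66  67  66  64  42  20  21  23  21]
 [ 21  17  19  17  61  67  66  64  65  63  61  17  21  21  22]
 [ 17  21  21  16  66  66  67  68  67  63  62  20  19  21  22]
 [ 20  20  18  19  61  68  66  65  67  66  48  20  22  24  19]
 [ 25  20  23  27  16  62  54  50  55  45  22  29  29  19  22]
 [ 33  31  23  34  22  17  13  23  13  19  19  22  22  20  21]]
```

```bash
python3 -c "
from station import *
print(finish_job())"
```

```text
the job is handed in; nothing more can be done
None
```

The job is handed in: I lowered the front fully, stood the knight in the case about 70 mm behind the hinge and closed the front. The last camera check showed the knight upright and the rod at its closed position; I got no verdict back, and I did not re-measure the other objects, though no unexpected contact forces appeared.

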